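# Beaker on the kitchen scale, then open the safety-capped bottle

## Task

Get ready to weigh out descaling tablets: gently stand the white beaker upright in the middle of the kitchen scale's round pan and let go of it. Then open the amber bottle's safety cap: push it down and, keeping it pushed, twist it anticlockwise until it comes free, and lift it straight up. Finish still holding the cap, level and still, directly over the open bottle and at least 5 cm above where it sat, and do not knock over or shift anything else.

Things in the scene. Friction and masses are not known exactly. Their poses are not given: they have to be found in the camera images.
- beaker: White stoneware beaker with a grey foot, a plain upright cylinder 67 mm across and 96 mm tall, open at the top, wall about 5 mm, about 0.24 kg. Origin: centre of its underside; z up. It fits across the open gripper from outside.
- pan_top (a point): Centre of the upper face of the kitchen scale's round steel pan (112 mm across, a fine dark ring 80 mm across marks the middle), about 48 mm above the worktop. The pan is on a spring and sinks straight down, 3 to 7 mm under the beaker's weight and at most 8 mm. z up.
- scale: White kitchen scale under the pan, 150x135 mm, 30 mm high without its pan, with a black display strip along its -x side; fixed to the worktop. Origin: centre of its underside; the pan's axis stands 12 mm to +x of it. z up.
- bottle: Amber bottle with a white paper label with a green band, 62 mm across, standing in a black rubber suction foot (92 mm across) that holds it fast to the worktop: it neither moves nor turns. Origin: centre of the underside of the foot, on the bottle's axis; z up. Its white neck, 26 mm across and 37 mm over its flange, ends 107 mm above the origin; the shoulder below the cap lies at 68 to 84 mm.
- cap: White knurled round safety cap, red anticlockwise arrows on top, loose, 0.04 kg, 47 mm across, 32 mm high, sitting on the bottle's neck. Grip its upper 15 mm, a solid drum. Origin: centre of its underside, on its axis, 98 mm above the bottle's origin when closed; z up; x lies along the bottle's x when closed. A spring in the neck pushes it up: about 4 N when closed, 1 N more per mm down.
- cap_grip (a point): Point on the cap's axis 24.5 mm above its underside, the height to grip. The cap is a bayonet: locked unless pushed straight down over 3.5 mm (5 to 7 mm is good, it bottoms out at 8 mm), then it turns anticlockwise seen from above. It is free to lift off after 0.85 rad (50 degrees); 1.05 to 1.5 rad is a good turn, up to 2.2 rad it stays free. Clockwise it hits a stop.
- lemon: yellow lemon, 71x53x51 mm, a bystander: leave it alone
- lime: green lime, 53x46x48 mm, a bystander: leave it alone
- can: orange drinks can, 53 mm across, 134 mm tall, upright, a bystander: leave it alone
- spice_jar_5: spice jar with a green lid, 46 mm across, 106 mm tall, upright, a bystander: leave it alone
Mind the look-alikes: they are no part of the job. Leave any pink look-alike of the beaker alone.

How it is judged:
By the outcome, as a careful person would: the job done as asked, in the order asked, and still so for the second after the job is handed in, while the arm keeps its last pose, push and grip.
It also fails if it takes over 64 s, if anything falls off the work surface, if the arm or the gripper's body presses on something with over 40 N, if the wrist force passes 120 N, or if a joint passes its speed limit or range.

## Robot

A 7-joint arm with a two-finger parallel gripper is mounted at the origin on a cart in front of the work surface, level with it; the furniture and walls round the work are solid. World frame = base frame: x ahead of the robot, y to its left, z up, the work surface at z = 0. Lengths are in m, angles in rad, forces in N, time in s.
With the tool pointing down it reaches from about 0.4 to 0.875 m from the base axis. Payload 6.5 kg.
Tool frame: the origin (TCP) lies between the finger pads; the fingertips stand 11 mm ahead of it and the grasp point (between the pads) lies 8 mm behind it; z points along the fingers, y is the line along which they close (so a half turn about z gives the same grasp; the last joint's range is limited). The gripper opens to 88 mm and grips with 3 to 60 N. Pads are 18 mm wide; open, the fingers measure 123 mm over their backs; the gripper's body (75 mm by 187 mm) begins 45 mm behind the grasp point.
Start: joints at [-1.284, 0.536, -0.004, 1.538, 0.003, 1.067, -0.071], TCP at [0.225, 0.61, 0.25] pointing down, gripper open.
Joint ranges: [-2.7, 2.7], [-0.37, 2.16], [-1.27, 1.26], [0.24, 2.4], [-1.31, 4.45], [0.19, 1.91], [-2.76, 2.76]. Speed limits (rad/s): [2.39, 2.39, 3.14, 3.14, 3.14, 3.14, 3.14].

## Interface

Orientations are given as a unit quaternion [w, x, y, z].
In Python, from station import arm gives the robot as it stands. The module is installed in compiled form; this text tells all that it offers.
- The arm moves only by the tool arm_command, never from a script. Its argument "steps" is a list of rows, each a list of 5 numbers: the shift along the tool's x, y, z in units of 0.2 m (1.0 is 0.2 m), then the turn about the tool's z in units of 2 rad (1.0 is 2 rad), then the opening, from -1 (shut) to 1 (fully open). A call has 1 to 12 rows; each row shifts and turns the commanded pose from where the row before left it, along the tool's axes as they then stand; what a row does not reach is not made up. A row lasts 1/12 s, in which the tool goes at most 41.7 mm and 7.16 degrees, less where a joint would pass 70% of its speed; a pose out of reach is approached as far as the arm can. A call with a number of a shift or a turn outside -1 to 1 is refused whole. A call with a gripper value outside its range is refused whole. The fingers move at their own pace and stop on an object; "force" is the grip in N (left out, the last holds). Time passes only in rows, so rows that do not move let the fingers close. It gives the time, the measured TCP pose, the force, the opening and the grip force at its end, in the units of the state.
- arm.read_state(): the state, without advancing time (a new reading comes with each control period).
- arm.get_image(name): name is "side" or "top"; returns the picture (480x640x3 uint8, red, green, blue); there is no depth.
- arm.camera_model(name): a dict with "fovy" (degrees; the focal length in pixels is half the picture's height over the tangent of half this angle, whatever the lens; pixels are square), "cx", "cy" (the principal point, pixels), "dist_coeffs" ([k1, k2, p1, p2, k3] as OpenCV has them; the pictures are not rectified), "eye" and "rotation" of the camera in the world. Camera axes: x right, y down, z forward; pixel columns grow to the right and rows downward; lengths in m; the calibration is good to about 2 mm. A picture is of the moment at which its call begins. camera_model takes no time and is no camera call.
- arm.hand_in(): hands the job in; it is judged then, once.
The state is a dict: "time_s": time; "qpos": joint angles; "dq": joint speeds; "effort": joint torques, N m; "position": TCP position; "tcp_rot": TCP orientation; "ft_force": force on the tool from outside, world axes, zero at the start; "moment": the same for the moment, N m; "opening": finger opening in m; "grasp_force": force on a finger pad.
Only numpy, scipy, OpenCV 4.12 (cv2) and the standard library are available. Lean on these libraries where they do the work, as an engineer would, in place of code of your own. Each camera call takes 0.05 s, during which the arm holds its last target. There are 200 camera calls.

## Working session

There is one attempt and no reset: what is moved stays moved. The work goes in short steps, Python scripts to look and compute and a tool call to move; the robot and the scene stay as the last step left them, time stands still between calls to the robot, and variables do not carry over. Pictures are saved under pics/ and viewed, at most 12 in all, crops included, and the job is handed in when it is done.

Besides the shell and the picture viewer there is one more tool, called as name(argument=value, ...) on one line, values as JSON. arm_command: Moves the arm, as the interface text tells. Shifts and turns lie within -1 to 1; 1 stands for 0.2 m of shift or 2 rad of turn. Its arguments: {"type":"object","properties":{"steps":{"type":"array","items":{"type":"array","items":{"type":"number","minimum":-1,"maximum":1}}},"force":{"type":"number"}},"required":["steps"]}

```bash
mkdir -p pics; cat > h.py <<'E'
import numpy as np, cv2
from station import arm
def cam(n):
    m=arm.camera_model(n); f=240/np.tan(np.radians(m['fovy'])/2)
    return m,np.array([[f,0,m['cx']],[0,f,m['cy']],[0,0,1]]),np.array(m['dist_coeffs'],float),np.array(m['eye']),np.array(m['rotation'])
def ray(n,uv):
    m,K,d,e,R=cam(n); p=cv2.undistortPoints(np.array([[uv]],float),K,d)[0,0]
    r=R@np.array([p[0],p[1],1]); return e,r/np.linalg.norm(r)
def plane(n,uv,z):
    e,r=ray(n,uv); return e+r*(z-e[2])/r[2]
def proj(n,P):
    m,K,d,e,R=cam(n); return cv2.projectPoints(np.array(P,float).reshape(-1,1,3),cv2.Rodrigues(R.T)[0],-R.T@e,K,d)[0][:,0]
E
python3 - <<'E'
from h import *
for n in('side','top'):
    m=arm.camera_model(n); print(n,m)
    cv2.imwrite(f'pics/{n}0.png',arm.get_image(n)[...,::-1])
s=arm.read_state(); print(s['position'],s['tcp_rot'],s['opening'],s['time_s'])
E
```

```text
side {'fovy': 53.53128273990709, 'cx': 312.12561547103485, 'cy': 228.94001709273877, 'dist_coeffs': array([-0.09059771,  0.        ,  0.        ,  0.        ,  0.        ]), 'eye': array([-0.51205581,  0.30103184,  0.77052671]), 'rotation': array([ 0.25862464, -0.50025353,  0.7258512 , -0.39496801])}
top {'fovy': 51.249649743921736, 'cx': 328.6443196192784, 'cy': 244.4714715003022, 'dist_coeffs': array([-0.12126648,  0.        ,  0.        ,  0.        ,  0.        ]), 'eye': array([-0.21656314,  0.05866137,  1.52484358]), 'rotation': array([ 0.13943623, -0.60523291,  0.76583972, -0.16655385])}
[0.22441967 0.60948629 0.24894906] [-7.51780865e-05  1.75439563e-01  9.84489917e-01 -7.47212149e-04] 0.08817679466994274 0.1
```

View pics/side0.png

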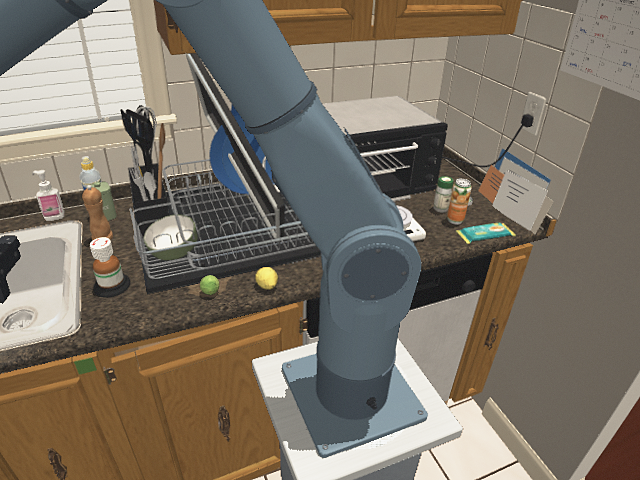

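View pics/top0.png

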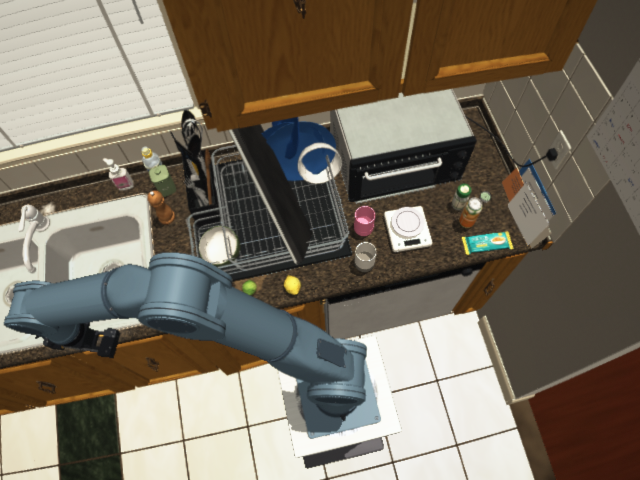

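The top view shows two beaker shapes: pink at (364,220) and white/grey at (366,257). The scale's pan is at (408,222). In the side view the bottle is at about (105,268) with its cap at (100,246). The white beaker fits the description, so I'll confirm it with a crop.

```bash
sed -i "s/np.array(m\['rotation'\])$/Rotation.from_quat(np.roll(m['rotation'],-1)).as_matrix()/; s/^import numpy.*/&\nfrom scipy.spatial.transform import Rotation/" h.py
python3 - <<'E'
from h import *
t=cv2.imread('pics/top0.png'); s=cv2.imread('pics/side0.png')
a=cv2.resize(t[195:285,335:435],None,fx=5,fy=5,interpolation=cv2.INTER_CUBIC)
b=cv2.resize(s[230:305,80:140],(300,375),interpolation=cv2.INTER_CUBIC)
b=cv2.copyMakeBorder(b,0,75,0,0,cv2.BORDER_CONSTANT)
cv2.imwrite('pics/crop0.png',np.hstack([a,b]))
print('pan',plane('top',(408,222),.048),'beaker',plane('top',(366,249),.096),'pink',plane('top',(364,213),.096))
print('cap',plane('side',(101,242),.13),'foot',plane('side',(111,286),.01))
print(proj('top',[.3,.6,.13]),'tcp',proj('side',[.225,.61,.25]))
E
```

```text
pan [ 0.47910257 -0.35820075  0.048     ] beaker [ 0.39576022 -0.18796063  0.096     ] pink [ 0.52151622 -0.21503974  0.096     ]
cap [0.49432374 0.42261833 0.13      ] foot [0.47738252 0.42565365 0.01      ]
[[114.89518975 329.89296138]] tcp [[-24.7950468  292.12311701]]
```

View pics/crop0.png

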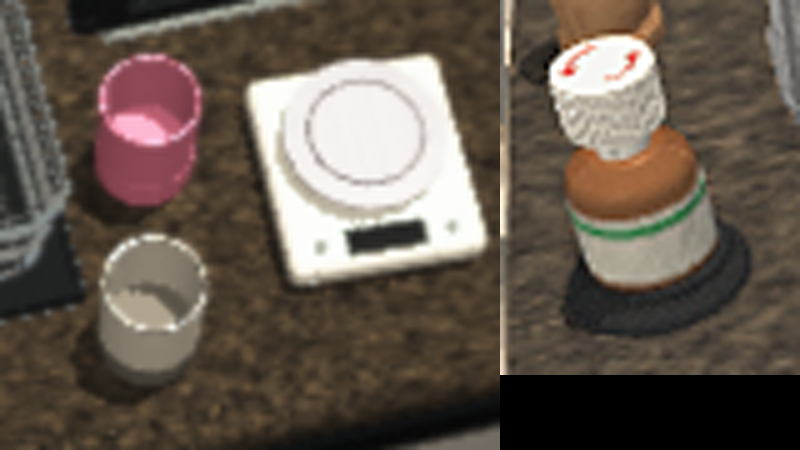

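The crop confirms it: the white beaker with a grey foot has its rim centre at about crop (154,284), and the pink one is the look-alike at (149,100). The pan ring's centre is at (365,132). The cap with red arrows has its top centre at (608,66). Next I compute positions, check the clearance to the board in the rack, and work out the shifts.

```bash
cat >> h.py <<'E'
def tri(a,b):
    (e1,r1),(e2,r2)=ray('top',a),ray('side',b)
    t=np.linalg.lstsq(np.c_[r1,-r2],e2-e1,rcond=None)[0]; p,q=e1+r1*t[0],e2+r2*t[1]
    return (p+q)/2,np.linalg.norm(p-q)
def st():
    s=arm.read_state(); R=Rotation.from_quat(np.roll(s['tcp_rot'],-1)).as_matrix(); return s,np.array(s['position']),R
def go(target):
    s,p,R=st(); return (R.T@(np.array(target)-p)/.2).round(3)
E
python3 - <<'E'
from h import *
c=lambda x,y:(335+(x+.5)/5-.5,195+(y+.5)/5-.5)
print('beaker',plane('top',c(154,284),.096),'pan',plane('top',c(365.5,132),.048))
print('cap',plane('side',(80+(107.5)/5-.5,230+66.5/5-.5),.130))
print('far top',tri((238,130),(189,57)),'near',tri((303,262),(278,236)))
for z in(.0,.1,.2,.3): print(z,plane('top',(300,262),z).round(3),plane('top',(150,210),z).round(3))
P=[[.224,.609],[.30,.31],[.39,.14],[.415,-.02],[.395,-.19]]
s,p,R=st(); print(R.round(3))
for a,b in zip(P,P[1:]): print((R.T@np.r_[np.subtract(b,a),0]/.2).round(3))
E
```

```text
beaker [ 0.38821513 -0.1839915   0.096     ] pan [ 0.48294111 -0.35833575  0.048     ]
cap [0.49090997 0.4226778  0.13      ]
far top (array([0.63722024, 0.13221878, 0.49153232]), np.float64(0.037910245219250724)) near (array([0.38973052, 0.01747722, 0.12004108]), np.float64(0.006760364825874081))
0.0 [0.442 0.02  0.   ] [0.763 0.5   0.   ]
0.1 [0.399 0.023 0.1  ] [0.699 0.471 0.1  ]
0.2 [0.356 0.025 0.2  ] [0.634 0.442 0.2  ]
0.3 [0.313 0.028 0.3  ] [0.57  0.413 0.3  ]
[[-0.938  0.345 -0.   ]
 [ 0.345  0.938 -0.001]
 [-0.    -0.001 -1.   ]]
[-0.873 -1.272  0.002]
[-0.716 -0.642  0.001]
[-0.394 -0.708  0.001]
[-0.2   -0.832  0.001]
```

```bash
python3 - <<'E'
from h import *
t=cv2.imread('pics/top0.png'); s=cv2.imread('pics/side0.png')
a=cv2.resize(t[110:280,190:350],(400,425),interpolation=cv2.INTER_CUBIC)
b=cv2.resize(s[40:300,140:300],(262,425),interpolation=cv2.INTER_CUBIC)
cv2.imwrite('pics/crop1.png',np.hstack([a,b]))
E
```

```text
(no output)
```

View pics/crop1.png

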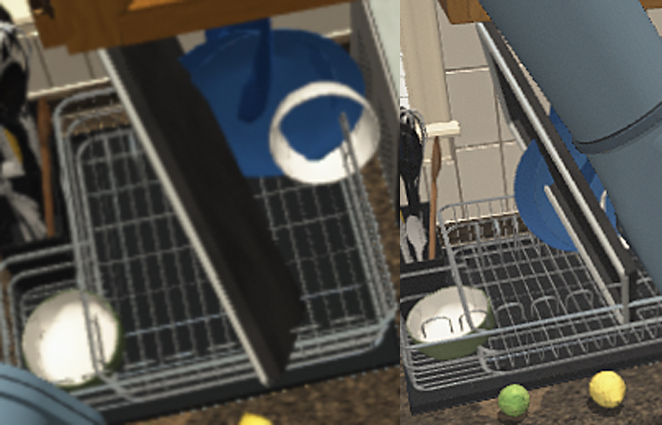

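```bash
python3 - <<'E'
from h import *
for a,b in [((297,263),(279,206)),((297,263),(276,236)),((306,259),(276,236)),((297,263),(285,206)),((307,235),(284,206))]: print(tri(a,b))
for P in ([.39,.02,.12],[.39,.02,.2],[.43,.02,.2],[.39,.02,.3],[.43,.02,.3],[.7,.06,.3],[.7,.06,.2]): print(P,proj('top',P),proj('side',P))
E
```

```text
(array([0.33826184, 0.0341156 , 0.23724238]), np.float64(0.002096050125936314))
(array([0.38482487, 0.03044016, 0.12734735]), np.float64(0.005762488558136315))
(array([0.40522242, 0.01152315, 0.1077729 ]), np.float64(0.01883920016792843))
(array([0.33421623, 0.02837237, 0.23965518]), np.float64(0.014953409995669254))
(array([ 0.45413043, -0.01547647,  0.16187676]), np.float64(0.0019570678738786763))
[0.39, 0.02, 0.12] [[301.09012899 261.88384305]] [[278.36058655 236.35165001]]
[0.39, 0.02, 0.2] [[299.38679835 251.09559668]] [[277.68764437 207.86507472]]
[0.43, 0.02, 0.2] [[296.61301882 239.05022615]] [[272.48648872 199.66833136]]
[0.39, 0.02, 0.3] [[297.00895099 235.99793022]] [[276.80385075 168.93494702]]
[0.43, 0.02, 0.3] [[294.08910332 223.35067899]] [[271.37743615 161.47113647]]
[0.7, 0.06, 0.3] [[263.21838892 148.50375735]] [[227.28693592 122.55143731]]
[0.7, 0.06, 0.2] [[267.22965879 167.19244171]] [[229.91008083 156.43826065]]
```

The near end of the board stands at about (0.34–0.39, 0.03) and is up to about 0.24 m high. I'll cross it at a TCP height of about 0.45 m.

arm_command(steps=[[0,0,-0.17,0,1],[0,0,-0.17,0,1],[0,0,-0.17,0,1],[0,0,-0.17,0,1],[0,0,-0.17,0,1],[0,0,-0.17,0,1],[-0.11,-0.16,0,0,1],[-0.11,-0.16,0,0,1],[-0.11,-0.16,0,0,1],[-0.11,-0.16,0,0,1],[0,0,0,0,1],[0,0,0,0,1]], force=15)

```text
time_s: 1.1
position: [0.2639, 0.4576, 0.4541]
tcp_rot: [0.0, 0.177, 0.984, 0.0]
ft_force: [-1.0, 0.9, 0.2]
opening: 0.0878
grasp_force: 0.0
```

arm_command(steps=[[-0.11,-0.16,0,0,1],[-0.11,-0.16,0,0,1],[-0.11,-0.16,0,0,1],[-0.11,-0.16,0,0,1],[-0.14,-0.13,0,0,1],[-0.14,-0.13,0,0,1],[-0.14,-0.13,0,0,1],[-0.14,-0.13,0,0,1],[-0.14,-0.13,0,0,1],[0,0,0,0,1]])

```text
time_s: 1.93
position: [0.3907, 0.1331, 0.4541]
tcp_rot: [0.001, 0.18, 0.984, -0.001]
ft_force: [-0.2, 0.7, -0.3]
opening: 0.0882
grasp_force: 0.0
```

arm_command(steps=[[-0.1,-0.18,0,0,1],[-0.1,-0.18,0,0,1],[-0.1,-0.18,0,0,1],[-0.1,-0.18,0,0,1],[-0.04,-0.17,0,0,1],[-0.04,-0.17,0,0,1],[-0.04,-0.17,0,0,1],[-0.04,-0.17,0,0,1],[-0.04,-0.17,0,0,1],[0,0,0,0,1],[0,0,0,0,1]])

```text
time_s: 2.85
position: [0.3925, -0.198, 0.454]
tcp_rot: [0.0, 0.177, 0.984, -0.001]
ft_force: [-0.1, 0.3, 0.2]
opening: 0.0882
grasp_force: 0.0
```

```bash
python3 - <<'E'
from h import *
s,p,R=st(); print(p,s['qpos'],R.round(3)); print(go([.388,-.184,.20]))
for n in('side','top'): cv2.imwrite(f'pics/{n}1.png',arm.get_image(n)[...,::-1])
t=cv2.imread('pics/top1.png'); s=cv2.imread('pics/side1.png')
b=cv2.resize(s[180:330,20:320],(600,300)); a=cv2.resize(t[170:320,60:360],(600,300))
cv2.imwrite('pics/v1.png',np.vstack([a,b]))
E
```

```text
[ 0.39249132 -0.19799353  0.45395378] [-0.52374611 -0.06593177  0.85983675  1.79388889  0.05174195  1.39058657
  1.54125779] [[-0.938  0.348  0.   ]
 [ 0.348  0.938 -0.001]
 [-0.    -0.001 -1.   ]]
[0.046 0.059 1.27 ]
```

View pics/v1.png

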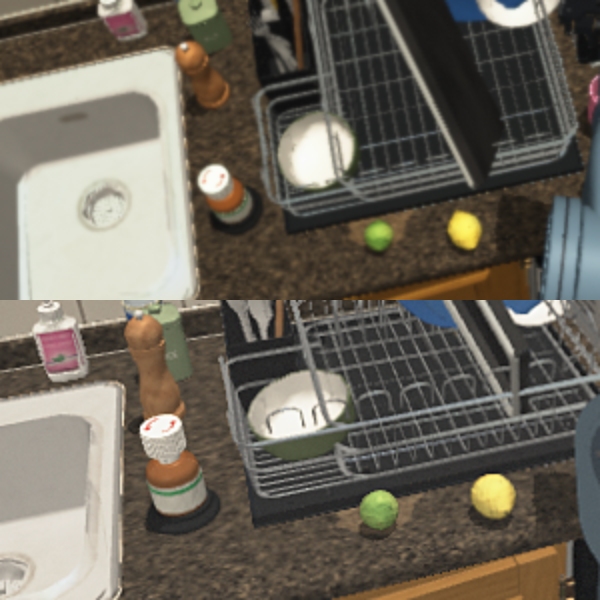

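The bottle is now clear in both views: the cap top is at about (167,260) in the top view. I'm descending to just above the beaker.

arm_command(steps=[[0.023,0.03,0.18,0,1],[0.023,0.03,0.18,0,1],[0,0,0.18,0,1],[0,0,0.18,0,1],[0,0,0.18,0,1],[0,0,0.18,0,1],[0,0,0.18,0,1],[0,0,0.18,0,1],[0,0,0,0,1],[0,0,0,0,1]])

```text
time_s: 3.78
position: [0.3867, -0.1818, 0.1649]
tcp_rot: [-0.002, 0.175, 0.985, -0.0]
ft_force: [0.0, -1.0, 0.2]
opening: 0.0886
grasp_force: 0.0
```

```bash
python3 - <<'E'
from h import *
s,p,R=st(); print(p,s['ft_force']); 
t0=cv2.imread('pics/top1.png'); s0=cv2.imread('pics/side1.png')
def redcap(im,box):
    x0,y0,x1,y1=box; c=im[y0:y1,x0:x1].astype(int); m=(c.min(2)>150); return m
# cap top edges from red arrows
for n,im,b in(('top',t0,(155,248,185,275)),('side',s0,(85,232,120,262))):
    c=im[b[1]:b[3],b[0]:b[2]].astype(int); m=(c[...,2]-c[...,1]>45)&(c[...,0]>70)&(c[...,2]>150); ys,xs=np.nonzero(m); print(n,len(xs),xs.min()+b[0],xs.max()+b[0],ys.min()+b[1],ys.max()+b[1])
for n in('side','top'): cv2.imwrite(f'pics/{n}2.png',arm.get_image(n)[...,::-1])
t=cv2.imread('pics/top2.png'); s=cv2.imread('pics/side2.png')
f=lambda i:cv2.resize(i,(400,300),interpolation=cv2.INTER_CUBIC)
cv2.imwrite('pics/v2.png',np.vstack([np.hstack([f(t[180:300,320:480]),f(s[160:280,360:520])]),np.hstack([f(t0[245:275,150:190]),f(s0[230:260,80:120])])]))
E
```

```text
[ 0.38674418 -0.18180202  0.16491573] [ 0.04241018 -1.0030905   0.23334637]
top 6 161 173 257 269
side 41 92 116 232 261
```

View pics/v2.png

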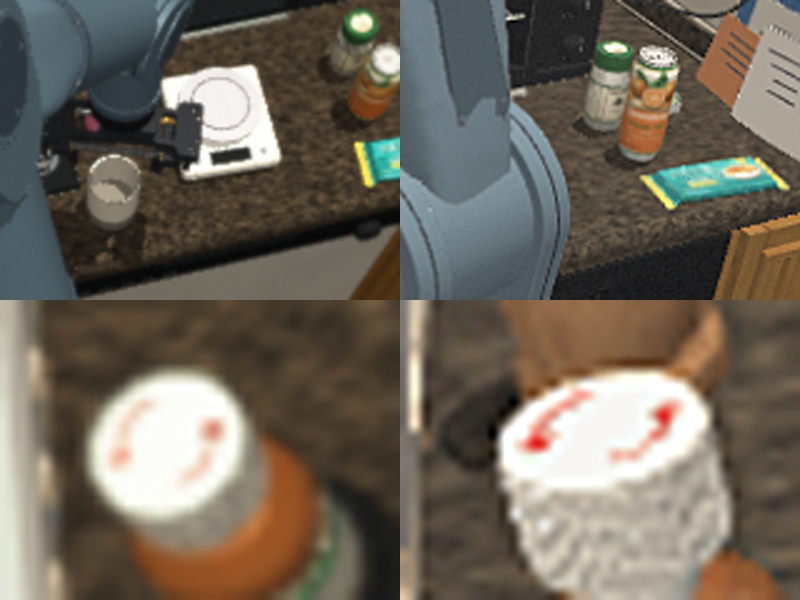

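Top view: the beaker rim is still at (365,251), standing clear under the gripper and consistent with (0.388,-0.184). The cap top is at (166.3,259) in the top view and (100,242.5) in the side view. I'm going down to grip.

arm_command(steps=[[0,-0.01,0.1,0,1],[0,0,0.1,0,1],[0,0,0.1,0,1],[0,0,0.1,0,1],[0,0,0.08,0,1],[0,0,0.03,0,1],[0,0,0,0,1],[0,0,0,0,1]])

```text
time_s: 4.55
position: [0.3882, -0.1852, 0.0653]
tcp_rot: [0.001, 0.175, 0.985, 0.0]
ft_force: [-0.1, 0.6, 0.4]
opening: 0.0884
grasp_force: 0.0
```

arm_command(steps=[[0,0,0,0,-1],[0,0,0,0,-1],[0,0,0,0,-1],[0,0,0,0,-1],[0,0,0,0,-1],[0,0,0,0,-1],[0,0,0,0,-1],[0,0,0,0,-1]], force=20)

```text
time_s: 5.22
position: [0.3872, -0.1853, 0.0642]
tcp_rot: [0.001, 0.176, 0.984, -0.0]
ft_force: [-0.9, 0.1, 6.8]
opening: 0.065
grasp_force: 20.1
```

arm_command(steps=[[0,0,-0.05,0,-1],[0,0,-0.1,0,-1],[0,0,-0.1,0,-1],[0,0,-0.1,0,-1],[0,0,-0.1,0,-1],[0,0,-0.1,0,-1],[0,0,-0.05,0,-1],[0,0,0,0,-1],[0,0,0,0,-1]])

```text
time_s: 5.97
position: [0.3867, -0.1845, 0.1834]
tcp_rot: [0.0, 0.175, 0.985, 0.0]
ft_force: [-0.7, -0.4, -2.7]
opening: 0.0649
grasp_force: 19.9
```

```bash
python3 - <<'E'
from h import *
s,p,R=st(); print(p,R.round(3),s['ft_force'],s['opening'],s['qpos'])
print(go([.4829,-.3583,p[2]]))
print('cap',tri((166.3,259),(100,242.5)),plane('top',(166.3,259),.13),plane('side',(100,242.5),.13))
im=arm.get_image('top')[...,::-1]; cv2.imwrite('pics/top3.png',im)
cv2.imwrite('pics/v3.png',cv2.resize(im[190:290,320:440],(720,600),interpolation=cv2.INTER_CUBIC))
E
```

```text
[ 0.38671125 -0.18451436  0.18342173] [[-0.939  0.345  0.   ]
 [ 0.345  0.939  0.   ]
 [-0.     0.001 -1.   ]] [-0.68158053 -0.42779043 -2.65068958] 0.06485570394334654 [-0.34089754  0.34470259  0.81740556  2.19025197 -0.37269437  0.74568835
  1.94464205]
[-0.751 -0.65  -0.   ]
cap (array([0.49158548, 0.42467024, 0.13087411]), np.float64(0.00013084780326845294)) [0.49201604 0.42483223 0.13      ] [0.49299016 0.42490549 0.13      ]
```

View pics/v3.png

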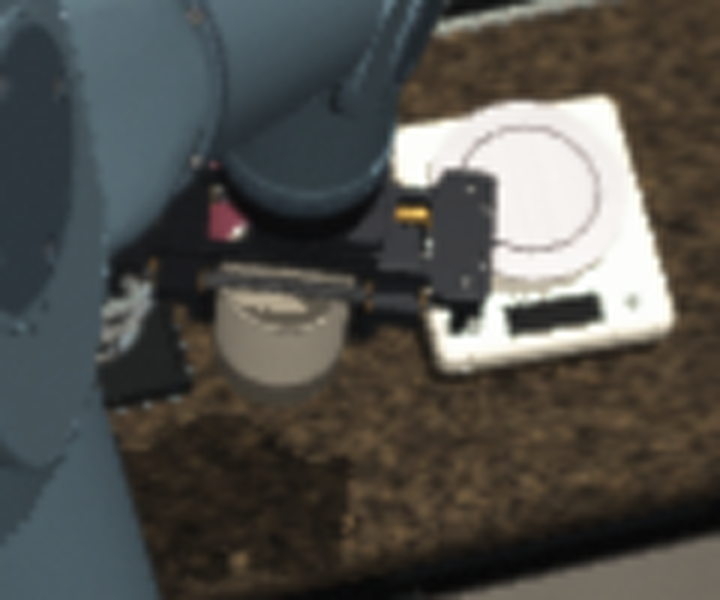

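The beaker is gripped and lifted upright, and the ring centre is confirmed near (408,221). I'm moving over the pan.

arm_command(steps=[[-0.07,-0.06,0,0,-1],[-0.12,-0.1,0,0,-1],[-0.12,-0.1,0,0,-1],[-0.12,-0.11,0,0,-1],[-0.12,-0.11,0,0,-1],[-0.12,-0.1,0,0,-1],[-0.08,-0.07,0,0,-1],[0,0,0,0,-1],[0,0,0,0,-1],[0,0,0,0,-1]])

```text
time_s: 6.85
position: [0.4814, -0.3576, 0.182]
tcp_rot: [-0.002, 0.176, 0.984, 0.001]
ft_force: [-0.0, 0.7, -2.7]
opening: 0.065
grasp_force: 20.0
```

```bash
python3 - <<'E'
from h import *
s,p,R=st(); print(p,s['ft_force'],s['opening'],s['qpos'].round(2)); print(go([.4829,-.3583,.112]))
im0=cv2.imread('pics/top3.png'); im=arm.get_image('top')[...,::-1]; cv2.imwrite('pics/top4.png',im)
a=np.linspace(0,6.28,100)
def circ(c,z,r): return np.c_[c[0]+r*np.cos(a),c[1]+r*np.sin(a),0*a+z]
for nm,I,c,z in(('b0',im0,(.3867,-.1845),.1194),('b1',im,p[:2],p[2]-.064)):
    q=proj('top',circ(c,z,.0335)); print(nm,q.min(0),q.max(0))
    I2=cv2.resize(I,None,fx=6,fy=6,interpolation=cv2.INTER_CUBIC)
    cv2.polylines(I2,[np.int32(q*6+2.5)],True,(0,0,255),1)
    q=proj('top',circ((.4829,-.3583),.048,.04)); cv2.polylines(I2,[np.int32(q*6+2.5)],True,(0,255,0),1)
    ctr=proj('top',[c[0],c[1],z])[0]; x,y=int(ctr[0]*6),int(ctr[1]*6)
    cv2.imwrite(f'pics/{nm}.png',I2[y-300:y+300,x-200:x+200])
cv2.imwrite('pics/v4.png',np.hstack([cv2.imread('pics/b0.png'),cv2.imread('pics/b1.png')]))
E
```

```text
[ 0.48144328 -0.35763803  0.18200648] [-0.0354913   0.68426795 -2.71170865] 0.06495228376097677 [ 0.06  0.63  0.72  1.76 -0.5   0.94  2.21]
[-0.009 -0.001  0.35 ]
b0 [355.25462098 238.91208632] [376.94431198 258.63530656]
b1 [400.04342783 202.21884243] [420.86669461 220.5184284 ]
```

View pics/v4.png

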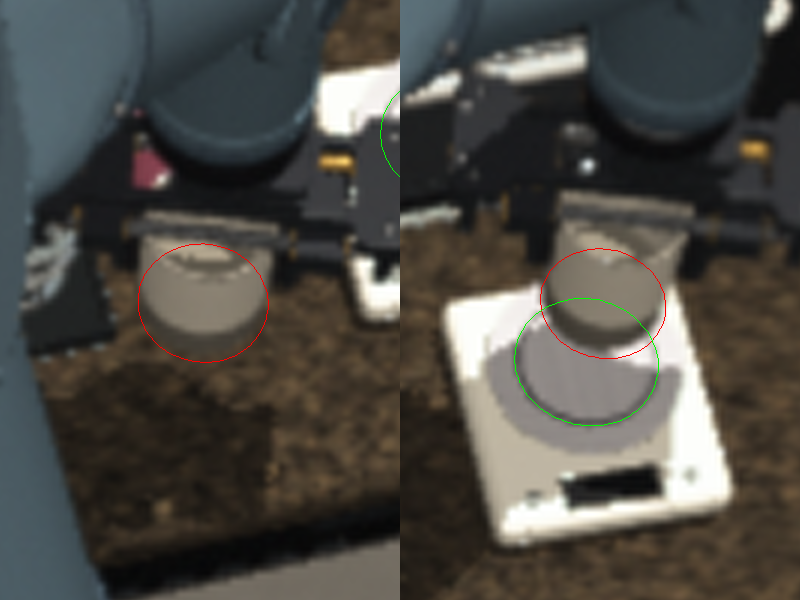

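Left: the beaker foot lies about 1 px (3 mm) further +x than the red TCP circle. Right: the green ring prediction matches the dark ring. I'll compensate by about 1.5 mm and lower, watching the force.

arm_command(steps=[[0.007,0,0.06,0,-1],[0,0,0.08,0,-1],[0,0,0.08,0,-1],[0,0,0.06,0,-1],[0,0,0.03,0,-1],[0,0,0.02,0,-1],[0,0,0,0,-1],[0,0,0,0,-1],[0,0,0,0,-1]])

```text
time_s: 7.65
position: [0.4816, -0.3587, 0.1184]
tcp_rot: [0.001, 0.175, 0.984, -0.0]
ft_force: [-0.4, -1.3, -3.1]
opening: 0.0648
grasp_force: 20.0
```

arm_command(steps=[[0,0,0.005,0,-1],[0,0,0.005,0,-1],[0,0,0.005,0,-1],[0,0,0,0,-1],[0,0,0,0,-1]])

```text
time_s: 8.07
position: [0.4813, -0.3583, 0.1147]
tcp_rot: [-0.0, 0.175, 0.984, 0.0]
ft_force: [-0.2, -0.1, -1.8]
opening: 0.0648
grasp_force: 20.0
```

arm_command(steps=[[0.003,0,0.005,0,-1],[0.002,0,0.005,0,-1],[0,0,0.005,0,-1],[0,0,0,0,-1],[0,0,0,0,-1]])

```text
time_s: 8.48
position: [0.4802, -0.358, 0.1117]
tcp_rot: [-0.0, 0.175, 0.984, 0.0]
ft_force: [-0.1, -0.2, -3.5]
opening: 0.0646
grasp_force: 20.0
```

arm_command(steps=[[0,0,0.005,0,-1],[0,0,0.005,0,-1],[0,0,0,0,-1],[0,0,0,0,-1]])

```text
time_s: 8.82
position: [0.4803, -0.358, 0.1097]
tcp_rot: [0.0, 0.175, 0.984, -0.0]
ft_force: [-0.6, 0.0, -1.4]
opening: 0.0647
grasp_force: 20.1
```

arm_command(steps=[[0,0,0.005,0,-1],[0,0,0.005,0,-1],[0,0,0,0,-1],[0,0,0,0,-1]])

```text
time_s: 9.15
position: [0.4803, -0.3581, 0.1078]
tcp_rot: [0.0, 0.175, 0.984, -0.0]
ft_force: [-0.8, -0.4, 0.5]
opening: 0.0648
grasp_force: 20.1
```

arm_command(steps=[[0,0,0.005,0,-1],[0,0,0,0,-1],[0,0,0,0,-1]])

```text
time_s: 9.4
position: [0.4804, -0.3581, 0.1068]
tcp_rot: [0.0, 0.175, 0.984, -0.0]
ft_force: [-0.2, 0.1, -0.0]
opening: 0.0651
grasp_force: 20.1
```

arm_command(steps=[[0,0,0,0,0.5],[0,0,0,0,0.55],[0,0,0,0,0.6],[0,0,0,0,0.7],[0,0,0,0,0.85],[0,0,0,0,1],[0,0,0,0,1],[0,0,0,0,1],[0,0,0,0,1]], force=20)

```text
time_s: 10.15
position: [0.4803, -0.358, 0.1068]
tcp_rot: [0.0, 0.175, 0.984, -0.0]
ft_force: [0.1, -1.2, 0.8]
opening: 0.0883
grasp_force: 0.0
```

arm_command(steps=[[0,0,-0.03,0,1],[0,0,-0.06,0,1],[0,0,-0.1,0,1],[0,0,-0.15,0,1],[0,0,-0.18,0,1],[0,0,-0.18,0,1],[0,0,-0.18,0,1],[0,0,-0.18,0,1],[0,0,-0.18,0,1],[0,0,-0.18,0,1],[0,0,-0.18,0,1],[0,0,-0.1,0,1]])

```text
time_s: 11.15
position: [0.48, -0.3591, 0.4523]
tcp_rot: [0.003, 0.176, 0.984, -0.001]
ft_force: [0.7, -0.8, 0.6]
opening: 0.088
grasp_force: 0.0
```

```bash
python3 - <<'E'
from h import *
s,p,R=st(); print(p,s['qpos'].round(2))
im=arm.get_image('top')[...,::-1]; cv2.imwrite('pics/top5.png',im)
a=np.linspace(0,6.28,100)
I2=cv2.resize(im,None,fx=6,fy=6,interpolation=cv2.INTER_CUBIC)
for z,r,c in((.139,.0335,(0,0,255)),(.043,.04,(0,255,0))):
    q=proj('top',np.c_[.4829+r*np.cos(a),-.3583+r*np.sin(a),0*a+z]); cv2.polylines(I2,[np.int32(q*6+2.5)],True,c,1)
cv2.imwrite('pics/v5.png',I2[1000:1600,2130:2800])
P=[p[:2],[.415,-.1],[.41,.05],[.38,.18],[.36,.30],[.4915,.4245]]
for a,b in zip(P,P[1:]): print((R.T@np.r_[np.subtract(b,a),0]/.2).round(3))
E
```

```text
[ 0.47996892 -0.3591082   0.45225849] [-0.04  0.39  0.88  1.43 -0.3   1.45  2.05]
[ 0.754  1.103 -0.006]
[ 0.283  0.695 -0.002]
[ 0.366  0.558 -0.003]
[ 0.302  0.528 -0.002]
[-0.401  0.812  0.001]
```

View pics/v5.png

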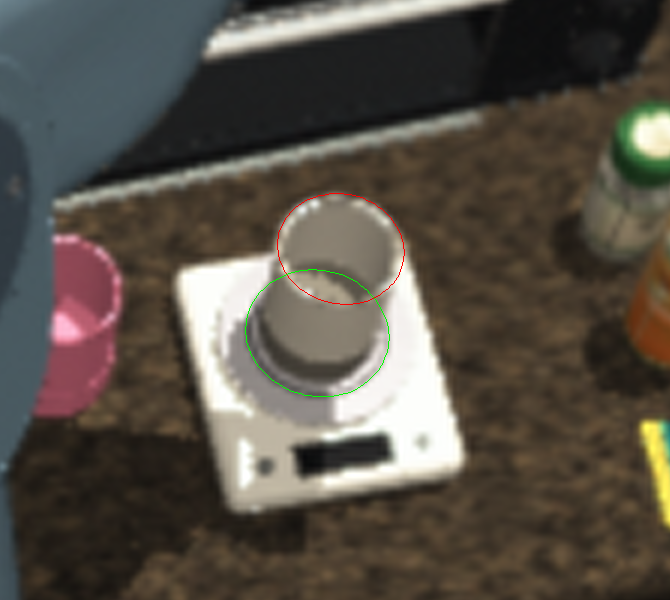

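The beaker stands centred: its rim is on the red circle and its foot is inside the green ring. Now the arm goes back over the board towards the bottle.

arm_command(steps=[[0.1,0.14,0,0,1],[0.11,0.16,0,0,1],[0.11,0.16,0,0,1],[0.11,0.16,0,0,1],[0.11,0.16,0,0,1],[0.11,0.16,0,0,1],[0.11,0.16,0,0,1],[0.07,0.17,0,0,1],[0.07,0.17,0,0,1],[0.07,0.17,0,0,1],[0.07,0.17,0,0,1],[0,0,0,0,1]])

```text
time_s: 12.2
position: [0.407, 0.0543, 0.4469]
tcp_rot: [-0.0, 0.171, 0.985, 0.001]
ft_force: [-0.0, 0.1, 0.4]
opening: 0.0883
grasp_force: 0.0
```

arm_command(steps=[[0.11,0.17,0,0,1],[0.11,0.17,0,0,1],[0.11,0.17,0,0,1],[0.1,0.17,0,0,1],[0.1,0.17,0,0,1],[0.1,0.17,0,0,1],[-0.05,0.17,0,0,1],[-0.09,0.17,0,0,1],[-0.09,0.17,0,0,1],[-0.08,0.16,0,0,1],[0,0,0,0,1],[0,0,0,0,1]])

```text
time_s: 13.2
position: [0.4657, 0.3873, 0.4456]
tcp_rot: [-0.0, 0.176, 0.984, -0.001]
ft_force: [0.3, 0.1, 0.5]
opening: 0.0882
grasp_force: 0.0
```

```bash
python3 - <<'E'
from h import *
s,p,R=st(); print(p,s['qpos'].round(2),R.round(3)); print(go([.492,.4248,.25]))
print('mill head',tri((154,197),(93.5,195)),plane('top',(167,222),0),plane('side',(102,237),0))
print('green bottle',tri((162,180),(105,185)),plane('side',(97,160),.2),plane('top',(155,172),.2))
E
```

```text
[0.4656574  0.38729468 0.44560723] [-0.96  0.33  0.26  1.4  -0.08  1.43  0.52] [[-0.938  0.346 -0.001]
 [ 0.346  0.938 -0.003]
 [-0.    -0.003 -1.   ]]
[-0.058  0.224  0.977]
mill head (array([0.71770592, 0.43956243, 0.14052171]), np.float64(0.005919659112772541)) [0.6994003  0.44355548 0.        ] [0.72371882 0.44409612 0.        ]
green bottle (array([0.78302029, 0.41006042, 0.13227349]), np.float64(0.006090218469695986)) [0.80596804 0.41442613 0.2       ] [0.77167764 0.41616204 0.2       ]
```

```bash
python3 - <<'E'
from h import *
for z in (.03,.08,.12,.16): print(z,[plane('top',u,z)[:2].round(3) for u in((190,218),(189,235),(195,270),(207,248))],[plane('side',u,z)[:2].round(3) for u in((131,215),(135,235),(140,270))])
print(tri((190,218),(131,215)),tri((189,216),(131,213)))
E
```

```text
0.03 [array([0.678, 0.356]), array([0.613, 0.366]), array([0.481, 0.361]), array([0.551, 0.312])] [array([0.766, 0.355]), array([0.655, 0.351]), array([0.491, 0.351])]
0.08 [array([0.648, 0.346]), array([0.586, 0.356]), array([0.458, 0.351]), array([0.525, 0.304])] [array([0.68 , 0.351]), array([0.576, 0.348]), array([0.423, 0.348])]
0.12 [array([0.624, 0.338]), array([0.563, 0.348]), array([0.439, 0.343]), array([0.505, 0.297])] [array([0.611, 0.348]), array([0.513, 0.345]), array([0.369, 0.345])]
0.16 [array([0.6 , 0.33]), array([0.541, 0.339]), array([0.421, 0.335]), array([0.484, 0.29 ])] [array([0.542, 0.345]), array([0.45 , 0.342]), array([0.315, 0.342])]
(array([0.63351833, 0.3449823 , 0.10557013]), np.float64(0.008563624274175044)) (array([0.63965783, 0.34545869, 0.10843363]), np.float64(0.005822097099379077))
```

The mill is far off and the rack rim is about 75 mm from the cap axis, which is enough clearance. I'm descending with a clockwise pre-turn of about 0.3 rad.

arm_command(steps=[[-0.029,0.112,0.1,0,1],[-0.029,0.112,0.1,0,1],[0,0,0.15,0.05,1],[0,0,0.15,0.05,1],[0,0,0.15,0.05,1],[0,0,0.15,0,1],[0,0,0.15,0,1],[0,0,0.05,0,1],[0,0,0,0,1],[0,0,0,0,1],[0,0,0,0,1]])

```text
time_s: 14.12
position: [0.4922, 0.4258, 0.2495]
tcp_rot: [0.001, 0.321, 0.947, 0.002]
ft_force: [0.9, 0.2, 0.7]
opening: 0.088
grasp_force: 0.0
```

```bash
python3 - <<'E'
from h import *
s,p,R=st(); print(p,s['qpos'].round(2),R.round(3),s['ft_force']); print(go([.492,.4248,.1145]))
E
```

```text
[0.49224295 0.4257512  0.24948701] [-0.98  0.55  0.29  1.55 -0.17  1.06  0.27] [[-0.794  0.608  0.003]
 [ 0.608  0.794  0.003]
 [-0.001  0.004 -1.   ]] [0.86077445 0.21115115 0.7057123 ]
[-0.001 -0.007  0.675]
```

arm_command(steps=[[0,0,0.1,0,1],[0,0,0.12,0,1],[0,0,0.12,0,1],[0,0,0.12,0,1],[0,0,0.1,0,1],[0,0,0.07,0,1],[0,0,0.045,0,1],[0,0,0,0,1],[0,0,0,0,1],[0,0,0,0,1]])

```text
time_s: 14.95
position: [0.4922, 0.4259, 0.1133]
tcp_rot: [0.001, 0.321, 0.947, 0.001]
ft_force: [0.2, -0.4, 0.1]
opening: 0.088
grasp_force: 0.0
```

arm_command(steps=[[0,0,0,0,0.5],[0,0,0,0,0.25],[0,0,0,0,0.15],[0,0,0,0,0.1],[0,0,0,0,0.05],[0,0,0,0,0],[0,0,0,0,-0.1],[0,0,0,0,-1],[0,0,0,0,-1],[0,0,0,0,-1]], force=12)

```text
time_s: 15.78
position: [0.4911, 0.4252, 0.1117]
tcp_rot: [-0.0, 0.321, 0.947, -0.0]
ft_force: [-1.6, -1.4, 1.5]
opening: 0.0457
grasp_force: 12.0
```

```bash
python3 - <<'E'
from h import *
s,p,R=st(); print(p,s['ft_force'],s['moment'],s['opening'],s['grasp_force'])
a=[cv2.resize(I,(400,400),interpolation=cv2.INTER_CUBIC) for I in (arm.get_image('side')[210:290,70:150,::-1],arm.get_image('top')[220:300,130:210,::-1])]
cv2.imwrite('pics/v6.png',np.hstack(a))
E
```

```text
[0.49111769 0.42517432 0.11172537] [-1.57809714 -1.44432074  1.47785988] [-0.18105879  0.2020189  -0.04867743] 0.04567598624586824 11.999978385865688
```

View pics/v6.png

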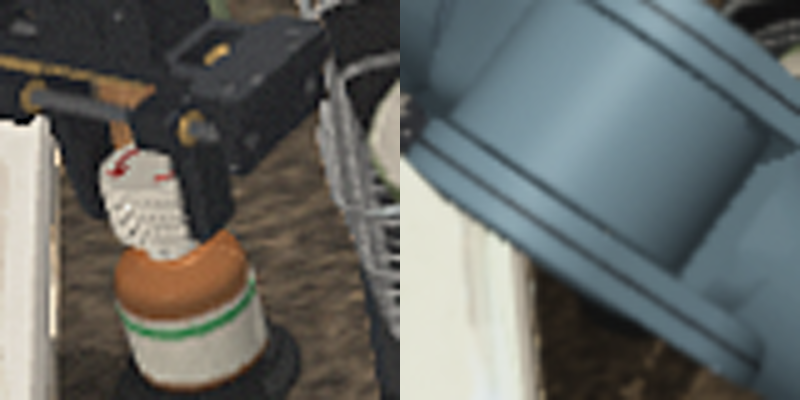

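The side view shows both fingers on the knurled cap drum, gripped level, and the bottle is undisturbed. I'm increasing the grip and pushing down 6 mm.

arm_command(steps=[[0,0,0,0,-1],[0,0,0,0,-1],[0,0,0.006,0,-1],[0,0,0.006,0,-1],[0,0,0.006,0,-1],[0,0,0.006,0,-1],[0,0,0.006,0,-1],[0,0,0,0,-1],[0,0,0,0,-1],[0,0,0,0,-1]], force=40)

```text
time_s: 16.72
position: [0.4912, 0.4252, 0.1064]
tcp_rot: [-0.0, 0.321, 0.947, -0.0]
ft_force: [-3.6, -2.6, 8.9]
opening: 0.0449
grasp_force: 40.0
```

arm_command(steps=[[0,0,0.004,0,-1],[0,0,0,-0.03,-1],[0,0,0,-0.04,-1],[0,0,0,-0.04,-1],[0,0,0,-0.04,-1],[0,0,0,-0.04,-1],[0,0,0,0,-1]])

```text
time_s: 17.3
position: [0.4913, 0.4259, 0.106]
tcp_rot: [0.0, 0.134, 0.991, 0.001]
ft_force: [-5.0, -1.7, 8.5]
opening: 0.045
grasp_force: 40.0
```

arm_command(steps=[[0,0,0,-0.045,-1],[0,0,0,-0.045,-1],[0,0,0,-0.045,-1],[0,0,0,-0.045,-1],[0,0,0,-0.045,-1],[0,0,0,-0.045,-1],[0,0,0,-0.045,-1],[0,0,0,-0.045,-1],[0,0,0,-0.045,-1],[0,0,0,-0.03,-1],[0,0,0,0,-1],[0,0,0,0,-1]])

```text
time_s: 18.3
position: [0.4903, 0.4233, 0.105]
tcp_rot: [-0.002, -0.294, 0.956, -0.001]
ft_force: [-5.0, -7.2, 10.9]
opening: 0.0453
grasp_force: 40.0
```

```bash
python3 - <<'E'
from h import *
s,p,R=st(); print(p,s['ft_force'],s['moment'],s['opening'],s['qpos'].round(2)); print(np.degrees(np.arctan2(R[1,1],R[0,1])))
cv2.imwrite('pics/v7.png',cv2.resize(arm.get_image('side')[210:290,70:150,::-1],(500,500),interpolation=cv2.INTER_CUBIC))
E
```

```text
[0.49025624 0.42326728 0.10501566] [-4.99360651 -7.16685412 10.92521176] [-1.48740059  1.02455096  0.09131241] 0.045327126277454194 [-0.73  0.71 -0.08  1.63  0.07  0.81  1.33]
124.20191282421987
```

View pics/v7.png

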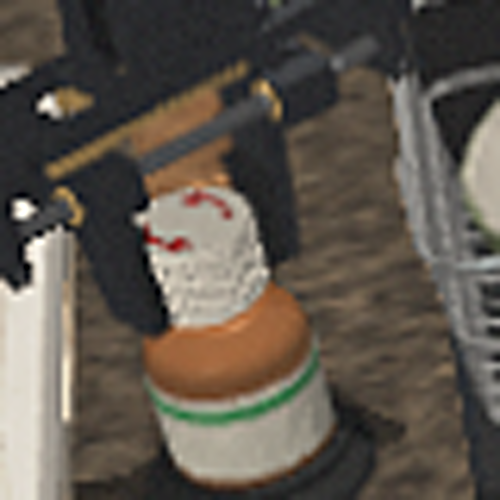

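The arrows have turned about 70° with the cap (1.25 rad). I'm lifting straight up.

arm_command(steps=[[0,0,-0.01,0,-1],[0,0,-0.015,0,-1],[0,0,-0.02,0,-1],[0,0,-0.03,0,-1],[0,0,-0.04,0,-1],[0,0,-0.05,0,-1],[0,0,-0.06,0,-1],[0,0,-0.06,0,-1],[0,0,-0.06,0,-1],[0,0,-0.04,0,-1],[0,0,-0.02,0,-1],[0,0,0,0,-1]])

```text
time_s: 19.35
position: [0.4917, 0.4259, 0.1874]
tcp_rot: [0.001, -0.294, 0.956, 0.001]
ft_force: [-0.0, 0.2, -0.7]
opening: 0.0453
grasp_force: 40.0
```

arm_command(steps=[[0,0,0,0,-1],[0,0,0,0,-1],[0,0,0,0,-1],[0,0,0,0,-1],[0,0,0,0,-1],[0,0,0,0,-1]])

```text
time_s: 19.85
position: [0.4911, 0.4252, 0.1856]
tcp_rot: [-0.0, -0.294, 0.956, -0.0]
ft_force: [0.4, -0.3, -0.1]
opening: 0.0448
grasp_force: 40.0
```

```bash
python3 - <<'E'
from h import *
s,p,R=st(); print(p,R.round(3),s['ft_force'],s['opening'],s['grasp_force'],abs(s['dq']).max())
a=cv2.resize(arm.get_image('side')[200:290,60:150,::-1],(400,400),interpolation=cv2.INTER_CUBIC)
b=cv2.resize(arm.get_image('top')[190:270,340:420,::-1],(400,400),interpolation=cv2.INTER_CUBIC)
cv2.imwrite('pics/v8.png',np.hstack([a,b]))
E
```

```text
[0.49110391 0.42519109 0.18562563] [[-0.827 -0.562 -0.   ]
 [-0.562  0.827 -0.   ]
 [ 0.    -0.    -1.   ]] [ 0.42882889 -0.27557805 -0.07026616] 0.04481892091831844 39.999749081740674 0.0021365937373984843
```

View pics/v8.png

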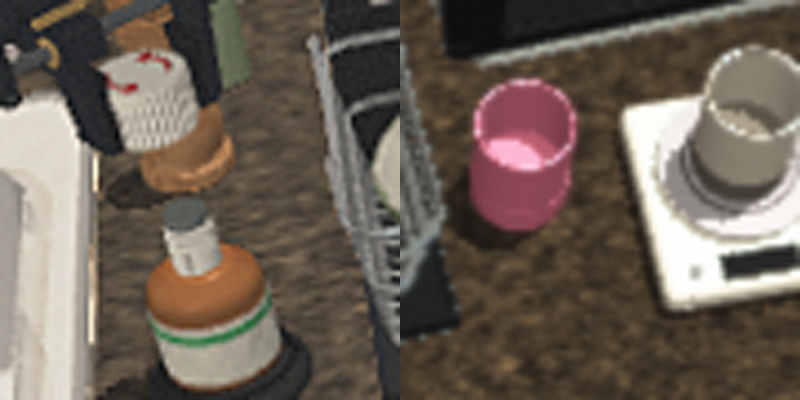

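The cap is free and held level about 7 cm above where it sat, over the open neck. The beaker stands on the scale and the pink one is untouched. Handing in.

```bash
python3 -c "
from station import arm
print(arm.hand_in())"
```

```text
the job is handed in; nothing more can be done
None
```

I handed the job in: the white beaker stands released in the middle of the scale pan, and the cap is unlocked and held level and still about 7 cm above where it sat, over the open bottle. The arm's clock read about 20 s of the 64 s allowed, and nothing else was seen to move.

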